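Lock the burr carrier of a bean grinder

ROBOT

A 7-joint arm with a two-finger parallel gripper is mounted at the origin on the work surface. World frame = base frame: x ahead of the robot, y to its left, z up, the work surface at z = 0. Lengths are in m, angles in rad, forces in N, time in s.
With the tool pointing down it reaches from about 0.4 to 0.875 m from the base axis. Payload 19.3 kg.
Tool frame: the origin (TCP) lies at the very end of the fingers, on their centre line; the grasp point (between the pads) lies 19 mm behind it; z points along the fingers, y is the direction in which the jaws open and shut (so a half turn about z gives the same grasp; the last joint's range is limited). The gripper opens to 85 mm and grips with 20 to 120 N. Pads are 22 mm wide; open, the fingers measure 114 mm over their backs; the gripper's body (76 mm by 85 mm) begins 54 mm behind the grasp point. The pads swing forward as they close: fully open they stand 13 mm farther back than shut.
Start: joints at [1.169, 0.521, -0.036, 1.599, 0.021, 1.021, -0.113], TCP at [0.204, -0.591, 0.231] pointing down, gripper open.
Joint ranges: [-2.91, 2.91], [-0.3, 2.13], [-1.5, 1.42], [0.17, 2.43], [-1.26, 4.41], [0.16, 1.93], [-2.52, 2.52]. Speed limits (rad/s): [1.89, 1.89, 2.39, 2.39, 3.01, 3.01, 3.01].

INTERFACE

Orientations are given as [roll, pitch, yaw] about the fixed x, y, z axes, in that order (R = Rz(yaw) Ry(pitch) Rx(roll)).
In Python, from workcell import bot gives the robot as it stands.
- The arm moves only by the tool apply_moves, never from a script. Its argument "commands" is a list of rows, each an object with "travel": the shift along the tool's x, y, z in m, a list of three; "twist": the turn, a rotation vector about the tool's x, y, z in degrees, a list of three; "claw": the finger opening in m, from 0 to 0.0854. A call has 1 to 10 rows; each row is the pose to reach, as a shift and turn from the pose commanded when the call began, along the tool's axes at that moment; what a row does not reach only later rows make up. A row lasts 1/10 s, in which the tool goes at most 50 mm and 8.59 degrees, less where a joint would pass 70% of its speed; a pose out of reach is approached as far as the arm can. A call with a gripper value outside its range is refused whole. The fingers move at their own pace and stop on an object; "force" is the grip in N (left out, the last holds). Time passes only in rows, so rows that repeat a pose let the fingers close. It gives the time, the measured TCP pose, the force and the opening at its end, in the units of the state.
- bot.observe(): the state, without advancing time (a new reading comes with each control period).
- bot.grab_frame(name): name is "side" or "top"; returns a dict with "frame" (384x512x3 uint8, blue, green, red), "fx", "fy", "cx", "cy" (pixels), "dist" ([k1, k2, p1, p2, k3] as OpenCV has them; the pictures are not rectified), "pose" (4x4, takes a point from camera to world coordinates). Camera axes: x right, y up, looking along -z (the intrinsics and any distortion apply to the point x, -y, -z); pixel columns grow to the right and rows downward; lengths in m; the calibration is good to about 2 mm. A picture is of the moment at which its call begins. There is no depth.
- bot.job_done(): hands the job in, once; it reports no verdict.
The state is a dict: "clock": time; "qpos": joint angles; "qd": joint speeds; "joint_efforts": joint torques, N m; "position": TCP position; "tool_rot": TCP orientation; "force": force on the tool from outside, world axes, zero at the start; "moment": the same for the moment, N m; "grip_width": finger opening in m.
Only numpy, scipy, OpenCV 4.12 (cv2) and the standard library are available. Lean on these libraries where they do the work, as an engineer would, in place of code of your own. Each camera call takes 0.05 s, during which the arm holds its last target.

TASK

The bean grinder has been cleaned and its steel burr carrier dropped back in, but not locked. Push it round clockwise by a finger lug, without gripping it, until it comes up firmly against the end of its track, gently and without forcing it; its notch then faces the latch. Then push the latch fully home into the notch, and leave the hopper, the mug and the brush alone.

Things in the scene. Friction and masses are not known exactly. Their poses are not given: they have to be found in the camera images.
- grinder: The bean grinder, fixed to the counter, 205 x 150 mm, grey housing with a black deck 205 mm above the counter. Origin: on the counter, under the vertical axis of its round throat. Its -x side is the front, with the latch; +x is the rear, +y its left side, z up.
- throat (a point): Centre of the throat, the axis about which the carrier turns, level with the flange's top, 214 mm above the counter. Axes as the grinder's. The end of the carrier's track is hidden in the throat and differs with wear: turning clockwise, the carrier stops dead there with its notch anywhere within about 7 mm to either side of the latch's centre line.
- carrier: Outer burr carrier: a steel ring 112 mm across, about 0.45 kg, open in the middle, lying in the throat; flange 7 mm thick. Origin: on its axis, at the flange's underside, 207 mm above the counter. Its notch lies to its own -x, its finger lugs to its +y and -y. It starts turned 35 to 75 degrees anticlockwise (from above) of notch opposite latch. Hidden bayonet teeth hold it down; about 1 mm of play.
- notch (a point): Middle of the notch in the flange's edge, at the top of the flange, 51 mm from the carrier's axis. The notch is 28 mm wide and 11 mm deep.
- lug_right (a point): Centre of the top of the finger lug on the carrier's -y side: an upright round steel post 12 mm across, standing 22 mm above the flange (top 236 mm above the counter), 46 mm from the carrier's axis. Polished; it drags with 1 to 3 N while turning. At the end of the track a firm push is about 12 N held for half a second (under 8 N is not firm); over 18 N at any moment would harm the seat.
- lug_left (a point): The same lug on the carrier's +y side, the one that starts nearer the latch.
- latch (a joint): Travel of the latch in m: 0 fully out, 0.012 fully home (end stop). A steel bolt 12 mm wide, 5 mm thick, level with the flange, that slides level toward the throat's axis with about 3 N of friction and stays where it is left. Where there is no notch before it, it runs against the flange's edge. Over 18 N on it or on the grinder would harm them.
- latch_post (a point): Centre of the top of the latch's upright thumb post: 10 mm along the slide, 12 mm wide, 24 mm tall, top 236 mm above the counter; 86 mm from the throat's axis when the latch is out. The two guide cheeks beside the bolt reach 216 mm above the counter. Axes as the grinder's; pushing it along +x sends it home.
- hopper_mid (a point): Middle of the grinder's smoky plastic hopper, 132 mm across and 150 mm tall, standing mouth down on the counter beside the grinder. Leave it alone.
- cup_mid (a point): Middle of a white mug, 76 mm across and 80 mm tall, on the counter. Leave it alone.
- brush_mid (a point): Middle of a cleaning brush 170 mm long, lying on the counter. Leave it alone.
Not all that is in view belongs to the job. Leave any brown or yellow look-alike of the carrier alone.

How it is judged:
On the way, in this order (a step that is already met when the one before it is completed fails the run):
1. the carrier is pushed firmly (over 8 N) against the end of its track, at rest, with its notch opposite the latch (contact force between carrier and the fingers above 8 N and angular speed of carrier below 0.1 rad/s and y of notch in the frame of grinder between -0.0085 and 0.0085 m and x of notch in the frame of grinder below -0.045 m), for 0.2 s.
2. the latch is pushed fully home into the notch (value of joint latch above 0.0105 m and y of notch in the frame of grinder between -0.0085 and 0.0085 m and x of notch in the frame of grinder below -0.045 m), for 0.2 s.
At the end, for the whole second after the job is handed in: The carrier lies flat in the throat at rest with its notch opposite the latch (within 8.5 mm to either side of the latch's centre line), and the latch stands in the notch, fully home to within 1.5 mm (all of step 2 and angle between carrier's own z axis and vertical below 0.05 rad and angular speed of carrier below 0.1 rad/s); the robot touches nothing.
It fails at once if the fingers push the carrier with more than 18 N (contact force between carrier and the fingers above 18 N).
It fails at once if the fingers push the grinder or its latch with more than 18 N (contact force between grinder and the fingers above 18 N).
It fails at once if the hopper, the mug or the brush is moved by more than 20 mm (distance of any of hopper_mid, cup_mid, brush_mid from where it was at the start of the episode above 0.02 m).
It also fails if it takes over 48 s, if anything falls off the work surface, if the arm or the gripper's body presses on something with over 40 N, if the wrist force passes 120 N, or if a joint passes its speed limit or range.

## Working session

There is one attempt and no reset: what is moved stays moved. The work goes in short steps, Python scripts to look and compute and a tool call to move; the robot and the scene stay as the last step left them, time stands still between calls to the robot, and variables do not carry over. Pictures are saved under pics/ and viewed, and the job is handed in when it is done.

Besides the shell and the picture viewer there is one more tool, called after "Call:" in YAML: its name, and indented under it one key for each argument. apply_moves: Moves the arm, as the interface text tells. Its arguments: {"type":"object","properties":{"commands":{"type":"array"},"force":{"type":"number"}},"required":["commands"]}

```bash
mkdir -p pics; ls; cat > h.py <<'E'
import numpy as np, cv2
from workcell import bot
def snap(n,fn):
    d=bot.grab_frame(n); cv2.imwrite('pics/'+fn,d['frame']); 
    np.savez('pics/'+fn+'.npz',**{k:np.array(v) for k,v in d.items()}); return d
def load(fn): return dict(np.load('pics/'+fn+'.npz'))
def K(d): return np.array([[d['fx'],0,d['cx']],[0,d['fy'],d['cy']],[0,0,1]],float)
def ray(d,px):
    u=cv2.undistortPoints(np.array(px,float).reshape(-1,1,2),K(d),np.array(d['dist'],float)).reshape(-1,2)
    v=np.c_[u[:,0],-u[:,1],-np.ones(len(u))]@d['pose'][:3,:3].T
    return d['pose'][:3,3],v
def onz(d,px,z):
    o,v=ray(d,px); t=(z-o[2])/v[:,2]; return o+v*t[:,None]
def proj(d,P):
    P=np.atleast_2d(P); c=(P-d['pose'][:3,3])@d['pose'][:3,:3]; c=c*[1,-1,-1]
    return cv2.projectPoints(c.reshape(-1,1,3),np.zeros(3),np.zeros(3),K(d),np.array(d['dist'],float))[0].reshape(-1,2)
def tri(d1,p1,d2,p2):
    A=[];b=[]
    for d,p in((d1,p1),(d2,p2)):
        o,v=ray(d,[p]); v=v[0]/np.linalg.norm(v); M=np.eye(3)-np.outer(v,v); A.append(M); b.append(M@o)
    x=np.linalg.lstsq(np.vstack(A),np.hstack(b),rcond=None); return x[0],x[1]
E
python3 - <<'E'
from h import *
np.set_printoptions(precision=4,suppress=True)
for n in('side','top'):
    d=snap(n,n+'0.png'); print(n,d['fx'],d['cx'],d['cy'],d['dist']);print(d['pose'])
print(bot.observe())
E
```

```text
pics
side 483.8526866575131 251.07492893764777 185.3317631750479 [0.0097 0.     0.     0.     0.    ]
[[-0.8892  0.3441 -0.3016  0.1745]
 [-0.4571 -0.6393  0.6183  0.8113]
 [ 0.0199  0.6877  0.7258  1.0343]
 [ 0.      0.      0.      1.    ]]
top 432.6000306256888 256.2478809524349 181.5480035333114 [0.0195 0.     0.     0.     0.    ]
[[ 0.0257  0.9943 -0.1037  0.4718]
 [-0.9996  0.024  -0.0169  0.032 ]
 [-0.0143  0.1041  0.9945  1.0659]
 [ 0.      0.      0.      1.    ]]
{'clock': 0.1, 'qpos': array([ 1.1688,  0.5219, -0.0363,  1.5999,  0.0212,  1.0211, -0.1128]), 'qd': array([ 0.002 , -0.0013,  0.0006, -0.0008,  0.0001,  0.002 ,  0.0004]), 'joint_efforts': array([  0.004 , -92.8479,   1.9836, -37.053 ,   0.018 ,   0.0053,
        -0.0001]), 'position': array([ 0.2035, -0.5906,  0.2308]), 'tool_rot': array([-3.1406,  0.0001,  0.3318]), 'force': array([-0.1518,  0.0592,  0.0638]), 'moment': array([0.0371, 0.0385, 0.0483]), 'grip_width': 0.08522122177365696}
```

View pics/side0.png

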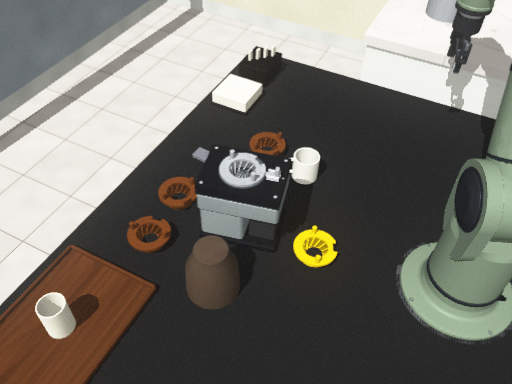

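View pics/top0.png

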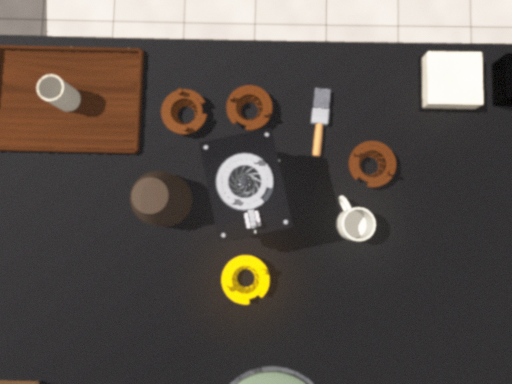

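The grinder is near (245,180) in the top view, with its latch at (252,217) toward the robot. In the side view the carrier is at (243,168) and the latch at (273,173). I'll zoom in on both.

```bash
python3 - <<'E'
from h import *
a=load('side0.png')['frame'][135:215,185:305]; b=load('top0.png')['frame'][120:250,190:310]
cv2.imwrite('pics/sz.png',cv2.resize(a,None,fx=6.5,fy=6.5,interpolation=cv2.INTER_CUBIC))
cv2.imwrite('pics/tz.png',cv2.resize(b,None,fx=4.5,fy=4.5,interpolation=cv2.INTER_CUBIC))
E
```

```text
(no output)
```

View pics/sz.png

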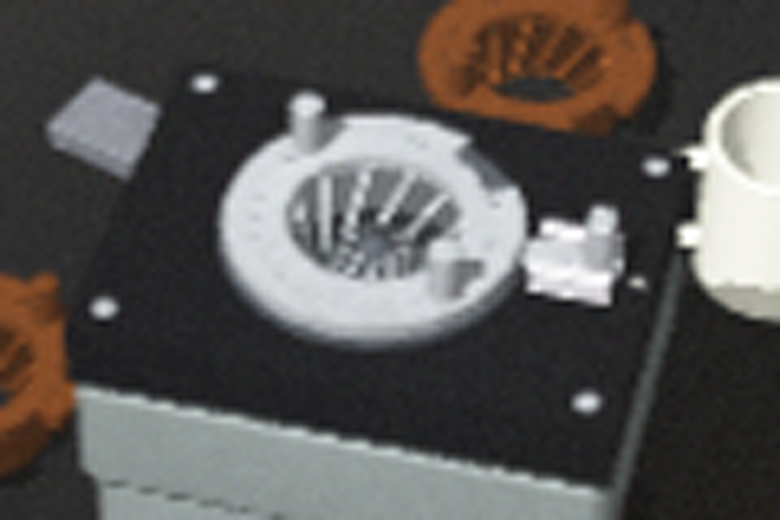

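View pics/tz.png

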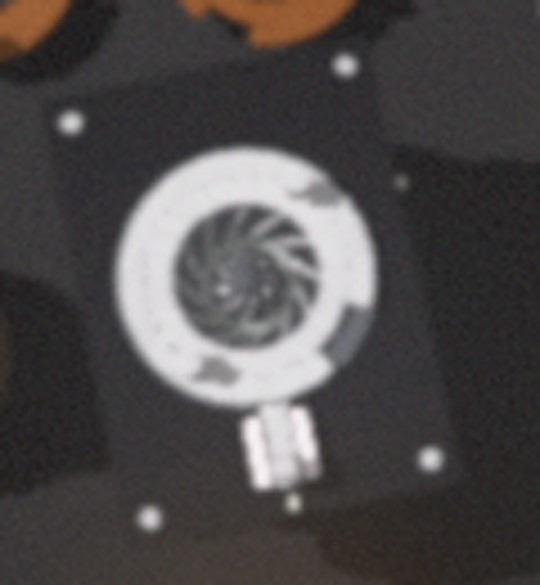

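```bash
python3 - <<'E'
from h import *
np.set_printoptions(precision=4,suppress=True)
S=load('side0.png');T=load('top0.png')
def blobs(d,roi,th,lo,hi):
    x0,y0,x1,y1=roi; g=cv2.cvtColor(d['frame'],cv2.COLOR_BGR2GRAY)[y0:y1,x0:x1]
    s=4; G=cv2.resize(g,None,fx=s,fy=s,interpolation=cv2.INTER_CUBIC)
    m=(G>th).astype(np.uint8)
    out=[]
    for c in cv2.findContours(m,cv2.RETR_EXTERNAL,cv2.CHAIN_APPROX_NONE)[0]:
        a=cv2.contourArea(c)/s/s
        if lo<a<hi:
            M=cv2.moments(c); out.append(((M['m10']/M['m00']+.5)/s-.5+x0,(M['m01']/M['m00']+.5)/s-.5+y0,a))
    return out
print('side');[print(np.array(b)) for b in blobs(S,(185,135,305,215),120,3,60)]
print('top');[print(np.array(b)) for b in blobs(T,(190,120,310,250),110,2,60)]
E
```

```text
side
[274.8409 196.388    7.1875]
[200.5286 181.9125   6.5938]
[285.517  160.1948   5.5938]
[216.0431 147.3622   5.2812]
top
[222.8317 234.6766  20.1875]
[254.7203 231.1931  10.25  ]
[285.2518 221.527   21.375 ]
[266.3929 195.9583   8.125 ]
[205.34   146.7917  18.75  ]
[266.2909 134.0313  16.2812]
[198.0969 124.0871   2.4062]
[195.0316 122.2816   4.1562]
```

```bash
python3 - <<'E'
from h import *
np.set_printoptions(precision=4,suppress=True)
S=load('side0.png');T=load('top0.png')
pr=[((274.84,196.39),(222.83,234.68)),((200.53,181.91),(205.34,146.79)),((285.52,160.19),(285.25,221.53)),((216.04,147.36),(266.29,134.03))]
X=np.array([tri(S,a,T,b)[0] for a,b in pr]); print(X,X.mean(0))
fr=X[0]-X[1]+X[2]-X[3]; lr=X[0]-X[2]+X[1]-X[3]
print('yaw from x', np.arctan2(-fr[1],-fr[0]),' from y',np.arctan2(-lr[0],lr[1]), np.linalg.norm(fr)/2,np.linalg.norm(lr)/2)
# ring edge fit
def ring(d,roi,th,name):
    x0,y0,x1,y1=roi; g=cv2.cvtColor(d['frame'],cv2.COLOR_BGR2GRAY)[y0:y1,x0:x1]; s=4
    m=(cv2.resize(g,None,fx=s,fy=s,interpolation=cv2.INTER_CUBIC)>th).astype(np.uint8)
    c=max(cv2.findContours(m,cv2.RETR_EXTERNAL,cv2.CHAIN_APPROX_NONE)[0],key=cv2.contourArea)
    return (c.reshape(-1,2)+.5)/s-.5+[x0,y0]
for d,roi,th in((T,(210,145,280,235),110),(S,(210,140,305,190),140)):
    c=ring(d,roi,th,'');
    for z in(0.207,0.214):
        P=onz(d,c,z)[:,:2]
        keep=np.ones(len(P),bool)
        for it in range(30):
            A=np.c_[2*P[keep],np.ones(keep.sum())]; q=np.linalg.lstsq(A,(P[keep]**2).sum(1),rcond=None)[0]
            r=np.sqrt(q[2]+q[:2]@q[:2]); e=np.hypot(*(P-q[:2]).T)-r; k2=np.abs(e)<max(.0015,2*np.median(abs(e)) if it<5 else 0)
            keep=k2
        print(z,q[:2],r,keep.mean())
    # polar profile of outer contour
    if d is T: 
        a=np.degrees(np.arctan2(P[:,1]-q[1],P[:,0]-q[0])); 
        o=np.argsort(a); 
        for i in o[::6]: print(int(a[i]),round(1000*(e[i]+r),1),end='; ')
E
```

```text
[[ 0.4545  0.11    0.2049]
 [ 0.6299  0.1514  0.2047]
 [ 0.4833 -0.0129  0.2046]
 [ 0.6586  0.0288  0.2051]] [0.5566 0.0693 0.2048]
yaw from x 0.2324405837178058  from y 0.2302992240841884 0.18018207925668625 0.12608646786025898
0.207 [0.5619 0.071 ] 0.0580954302265906 0.6439135381114903
0.214 [0.5611 0.0707] 0.05762195713805167 0.6439135381114903
-179 64.4; -179 67.4; -179 70.3; -179 72.3; -179 74.2; -178 76.2; -178 78.6; -178 58.0; -177 84.5; -177 85.5; -177 88.4; -176 58.1; -176 58.1; -175 60.1; -174 93.4; -173 94.1; -171 93.4; -169 93.3; -168 94.3; -166 94.4; -164 92.2; -162 91.1; -160 92.5; -158 91.9; -157 58.3; -157 89.5; -157 88.1; -156 85.9; -156 61.2; -155 61.4; -155 61.6; -154 79.4; -154 76.3; -154 72.8; -153 57.4; -153 64.6; -153 65.3; -152 57.4; -149 57.4; -146 57.6; -142 58.1; -138 57.5; -135 57.0; -132 55.2; -131 53.5; -130 51.8; -129 46.9; -125 47.0; -120 47.4; -116 47.2; -113 53.1; -112 46.8; -111 54.3; -110 55.1; -109 53.0; -108 54.2; -107 52.3; -106 50.5; -105 48.7; -102 56.8; -99 57.6; -96 57.6; -93 57.8; -90 57.6; -87 57.6; -84 57.7; -81 57.5; -78 57.9; -75 58.0; 
[... 165 characters left out ...]
7.6; -16 57.6; -12 57.8; -9 57.6; -6 57.6; -3 57.7; 0 57.5; 1 58.0; 4 57.6; 7 57.4; 10 57.8; 13 57.9; 17 57.6; 20 57.5; 23 57.6; 26 57.5; 30 57.5; 33 57.7; 36 57.6; 40 57.8; 44 57.5; 48 57.5; 53 57.8; 56 57.6; 60 57.6; 63 57.8; 67 57.8; 70 57.5; 73 57.4; 76 57.5; 79 57.8; 82 57.7; 85 57.8; 88 57.5; 91 57.4; 94 57.4; 97 57.7; 100 57.5; 103 57.6; 106 57.8; 109 57.6; 112 57.2; 116 57.4; 119 57.4; 122 57.6; 126 57.5; 129 57.7; 133 57.7; 137 57.6; 141 57.5; 145 57.9; 148 57.9; 152 57.6; 155 57.5; 158 57.6; 161 57.9; 164 58.0; 167 57.7; 170 57.5; 173 57.6; 176 57.7; 179 58.1; 0.207 [0.5616 0.0672] 0.05866540664424651 0.41944444444444445
0.214 [0.5584 0.0735] 0.05816901263362859 0.41944444444444445
```

```bash
python3 - <<'E'
from h import *
np.set_printoptions(precision=4,suppress=True)
S=load('side0.png');T=load('top0.png')
c=np.array([.5605,.071]);
P=onz(S,[(232,150.7),(253.7,173.3),(277.2,168.3)],.236); print(P)
for p in P: d=p[:2]-c; print(np.degrees(np.arctan2(d[1],d[0])),np.hypot(*d))
# predicted in both views for notch angle -118
for na in(-118,):
  for a in(na+90,na-90):
    q=[*(c+.046*np.array([np.cos(np.radians(a)),np.sin(np.radians(a))])),.236]; print(q,proj(S,q),proj(T,q))
t=onz(T,[(190+282/4.5-.4,120+490/4.5-.4)],.236); print(t)
L=c-.086*np.array([np.cos(.2315),np.sin(.2315)]); print('latchpost',L,proj(T,[*L,.236]),proj(S,[*L,.236]))
b=T['frame'][150:240,215:280]; cv2.imwrite('pics/tz2.png',cv2.resize(b,None,fx=6.6,fy=6.6,interpolation=cv2.INTER_CUBIC))
E
```

```text
[[0.6003 0.0499 0.236 ]
 [0.5185 0.094  0.236 ]
 [0.4773 0.0529 0.236 ]]
-27.93691228966153 0.04501247239483452
151.29860736159134 0.047912036968955275
-167.74002806212934 0.08516606795583842
[np.float64(0.6011155892715107), np.float64(0.04940430811184902), 0.236] [[231.7947 150.4637]] [[255.129 159.603]]
[np.float64(0.5198844107284893), np.float64(0.09259569188815098), 0.236] [[253.4365 172.718 ]] [[231.5657 200.892 ]]
[[0.4682 0.0514 0.236 ]]
latchpost [0.4768 0.0513] [[252.4654 223.9732]] [[277.6813 167.9367]]
```

View pics/tz2.png

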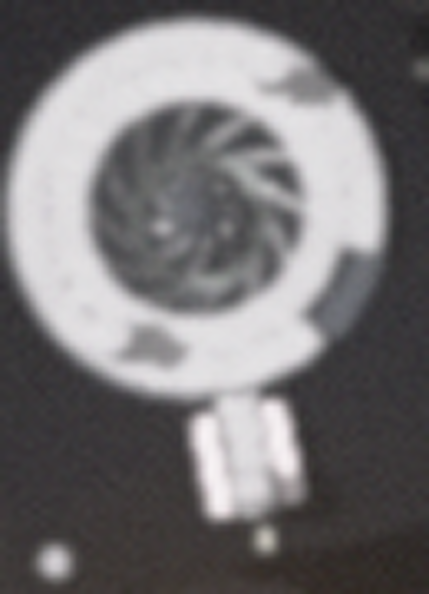

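```bash
cat >> h.py <<'E'
from scipy.spatial.transform import Rotation as Ro
C=np.array([.5605,.071]); YAW=.2315
def g2w(x,y,z): return np.array([C[0]+x*np.cos(YAW)-y*np.sin(YAW),C[1]+x*np.sin(YAW)+y*np.cos(YAW),z])
def w2g(p):
    d=np.array(p[:2])-C; return np.array([d[0]*np.cos(YAW)+d[1]*np.sin(YAW),-d[0]*np.sin(YAW)+d[1]*np.cos(YAW),p[2]])
def rel(P,yaw=YAW):
    s=bot.observe(); R=Ro.from_euler('xyz',s['tool_rot']); R2=Ro.from_euler('xyz',[np.pi,0,yaw])
    for p in np.atleast_2d(P): print('travel',R.inv().apply(p-s['position']).round(4),'twist',(R.inv()*R2).as_rotvec(degrees=True).round(2))
E
python3 - <<'E'
from h import *
np.set_printoptions(precision=4,suppress=True)
rel([[0.204,-0.591,.31],g2w(.062,-.031,.31)])
S=load('side0.png');T=load('top0.png'); print(tri(S,(283,178),T,(254.72,231.19)))
E
```

```text
travel [ 0.0004  0.0004 -0.0792] twist [-0.06  0.01  5.75]
travel [ 0.6117 -0.4723 -0.0788] twist [-0.06  0.01  5.75]
(array([0.4628, 0.0471, 0.2051]), array([0.]))
```

Call:
apply_moves:
  commands:
    - {"travel": [0, 0, -0.045], "twist": [0, 0, 0], "claw": 0}
    - {"travel": [0, 0, -0.08], "twist": [0, 0, 5.75], "claw": 0}
    - {"travel": [0.612, -0.472, -0.08], "twist": [0, 0, 5.75], "claw": 0}
    - {"travel": [0.612, -0.472, -0.08], "twist": [0, 0, 5.75], "claw": 0}
    - {"travel": [0.612, -0.472, -0.08], "twist": [0, 0, 5.75], "claw": 0}
    - {"travel": [0.612, -0.472, -0.08], "twist": [0, 0, 5.75], "claw": 0}
    - {"travel": [0.612, -0.472, -0.08], "twist": [0, 0, 5.75], "claw": 0}
    - {"travel": [0.612, -0.472, -0.08], "twist": [0, 0, 5.75], "claw": 0}
    - {"travel": [0.612, -0.472, -0.08], "twist": [0, 0, 5.75], "claw": 0}
    - {"travel": [0.612, -0.472, -0.08], "twist": [0, 0, 5.75], "claw": 0}
  force: 40

```text
clock: 1.1
position: [0.4241, -0.2549, 0.3113]
tool_rot: [3.142, 0.0, 0.231]
force: [1.4, -0.9, -0.2]
grip_width: -0.0002
```

```bash
python3 - <<'E'
from h import *
s=bot.observe();print(s['clock'],s['position'],s['tool_rot'],s['force'],s['grip_width'])
rel([g2w(.062,-.031,.31)])
E
```

```text
1.1 [ 0.42407095 -0.25488824  0.31131613] [3.14151006e+00 9.20932900e-05 2.31282676e-01] [ 1.36082426 -0.8524035  -0.15009786] -0.00022722823002992894
travel [ 0.2695 -0.255   0.0013] twist [ 0.    0.01 -0.01]
```

Call:
apply_moves:
  commands:
    - {"travel": [0.268, -0.254, 0], "twist": [0, 0, 0], "claw": 0}
    - {"travel": [0.268, -0.254, 0], "twist": [0, 0, 0], "claw": 0}
    - {"travel": [0.268, -0.254, 0], "twist": [0, 0, 0], "claw": 0}
    - {"travel": [0.268, -0.254, 0], "twist": [0, 0, 0], "claw": 0}
    - {"travel": [0.268, -0.254, 0], "twist": [0, 0, 0], "claw": 0}
    - {"travel": [0.268, -0.254, 0], "twist": [0, 0, 0], "claw": 0}
    - {"travel": [0.268, -0.254, 0], "twist": [0, 0, 0], "claw": 0}
    - {"travel": [0.268, -0.254, 0], "twist": [0, 0, 0], "claw": 0}
    - {"travel": [0.268, -0.254, 0], "twist": [0, 0, 0], "claw": 0}
    - {"travel": [0.268, -0.254, 0], "twist": [0, 0, 0], "claw": 0}

```text
clock: 2.1
position: [0.6258, 0.0518, 0.3107]
tool_rot: [3.141, 0.001, 0.232]
force: [-0.6, 0.3, -0.4]
grip_width: -0.0
```

```bash
python3 - <<'E'
from h import *
s=bot.observe();print(s['clock'],s['position'],s['tool_rot'],s['force'],s['grip_width'],w2g(s['position']))
rel([g2w(.062,-.031,.25),g2w(.062,-.031,.22)])
snap('side','s1.png');d=snap('top','t1.png')
E
```

```text
2.1 [0.62584567 0.05180906 0.31074255] [3.14149402e+00 1.05489029e-03 2.31821715e-01] [-0.63948406  0.2611558  -0.37834444] -2.4751976667904816e-05 [ 0.05919934 -0.03367175  0.31074255]
travel [ 0.0029 -0.0027  0.0607] twist [0.01 0.06 0.02]
travel [ 0.0029 -0.0027  0.0907] twist [0.01 0.06 0.02]
```

View pics/s1.png

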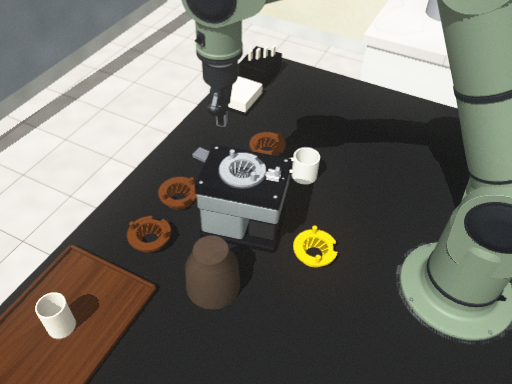

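The fingertips are at (221,123), closed, above and behind the right lug at (232,150). I'll lower them there.

Call:
apply_moves:
  commands:
    - {"travel": [0.003, -0.003, 0.03], "twist": [0, 0, 0], "claw": 0}
    - {"travel": [0.003, -0.003, 0.06], "twist": [0, 0, 0], "claw": 0}
    - {"travel": [0.003, -0.003, 0.075], "twist": [0, 0, 0], "claw": 0}
    - {"travel": [0.003, -0.003, 0.09], "twist": [0, 0, 0], "claw": 0}
    - {"travel": [0.003, -0.003, 0.09], "twist": [0, 0, 0], "claw": 0}
    - {"travel": [0.003, -0.003, 0.09], "twist": [0, 0, 0], "claw": 0}

```text
clock: 2.8
position: [0.6285, 0.0551, 0.222]
tool_rot: [3.141, -0.001, 0.231]
force: [0.3, 0.5, -0.7]
grip_width: -0.0001
```

```bash
python3 - <<'E'
from h import *
s=bot.observe();print(s['clock'],s['position'],s['tool_rot'],s['force'],w2g(s['position']))
a=snap('side','s2.png')['frame'];b=snap('top','t2.png')['frame']
a=a[90:215,185:305]; b=b[120:240,190:310]
v=np.hstack([cv2.resize(x,(400,400*x.shape[0]//120),interpolation=cv2.INTER_CUBIC)[:400] for x in (a,b)]); cv2.imwrite('pics/v2.png',v)
E
```

```text
2.8 [0.62852485 0.05508388 0.22197437] [ 3.14144764e+00 -6.16366560e-04  2.30792125e-01] [ 0.27093511  0.54777436 -0.66234004] [ 0.06255841 -0.031099    0.22197437]
```

View pics/v2.png

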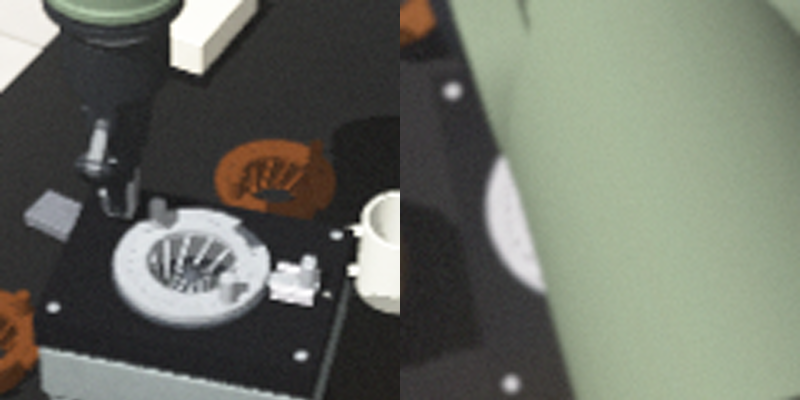

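Call:
apply_moves:
  commands:
    - {"travel": [-0.003, 0, 0.001], "twist": [0, 0, 0], "claw": 0}
    - {"travel": [-0.006, 0, 0.001], "twist": [0, 0, 0], "claw": 0}
    - {"travel": [-0.008, 0, 0.001], "twist": [0, 0, 0], "claw": 0}
    - {"travel": [-0.009, 0, 0.001], "twist": [0, 0, 0], "claw": 0}
    - {"travel": [-0.0095, 0, 0.001], "twist": [0, 0, 0], "claw": 0}
    - {"travel": [-0.01, 0, 0.001], "twist": [0, 0, 0], "claw": 0}

```text
clock: 3.5
position: [0.6186, 0.0532, 0.2204]
tool_rot: [-3.142, -0.0, 0.231]
force: [-0.7, 0.1, 0.2]
grip_width: 0.0002
```

Call:
apply_moves:
  commands:
    - {"travel": [-0.0005, 0, 0], "twist": [0, 0, 0], "claw": 0}
    - {"travel": [-0.001, 0.0005, 0], "twist": [0, 0, 0], "claw": 0}
    - {"travel": [-0.0015, 0.001, 0], "twist": [0, 0, 0], "claw": 0}
    - {"travel": [-0.002, 0.0015, 0], "twist": [0, 0, 0], "claw": 0}

```text
clock: 3.9
position: [0.617, 0.0513, 0.2203]
tool_rot: [-3.142, -0.0, 0.231]
force: [-0.3, 1.0, -0.6]
grip_width: -0.0002
```

Call:
apply_moves:
  commands:
    - {"travel": [-0.0005, 0, 0], "twist": [0, 0, 0], "claw": 0}
    - {"travel": [-0.001, 0, 0], "twist": [0, 0, 0], "claw": 0}
    - {"travel": [-0.0015, 0, 0], "twist": [0, 0, 0], "claw": 0}
    - {"travel": [-0.002, 0, 0], "twist": [0, 0, 0], "claw": 0}
    - {"travel": [-0.0025, 0, 0], "twist": [0, 0, 0], "claw": 0}

```text
clock: 4.4
position: [0.6156, 0.0506, 0.2208]
tool_rot: [3.141, -0.003, 0.231]
force: [9.6, -0.9, 1.3]
grip_width: 0.0004
```

Call:
apply_moves:
  commands:
    - {"travel": [-0.0005, 0.0005, 0], "twist": [0, 0, 0], "claw": 0}
    - {"travel": [-0.001, 0.0005, 0], "twist": [0, 0, 0], "claw": 0}
    - {"travel": [-0.0015, 0.001, 0], "twist": [0, 0, 0], "claw": 0}
    - {"travel": [-0.002, 0.001, 0], "twist": [0, 0, 0], "claw": 0}

```text
clock: 4.8
position: [0.6145, 0.049, 0.2211]
tool_rot: [3.141, -0.004, 0.231]
force: [12.6, -1.2, 2.1]
grip_width: 0.0002
```

```bash
python3 - <<'E'
from h import *
s=bot.observe();print(s['clock'],s['position'],s['tool_rot'],s['force'],w2g(s['position']))
a=snap('side','s3.png')['frame']
a=a[110:200,185:305]; cv2.imwrite('pics/v3.png',cv2.resize(a,None,fx=6,fy=6,interpolation=cv2.INTER_CUBIC))
E
```

```text
4.8 [0.61452966 0.04900755 0.2210947 ] [ 3.14081782 -0.00398074  0.23099538] [12.63458636 -1.22935583  2.0870244 ] [ 0.04754243 -0.03380221  0.2210947 ]
```

View pics/v3.png

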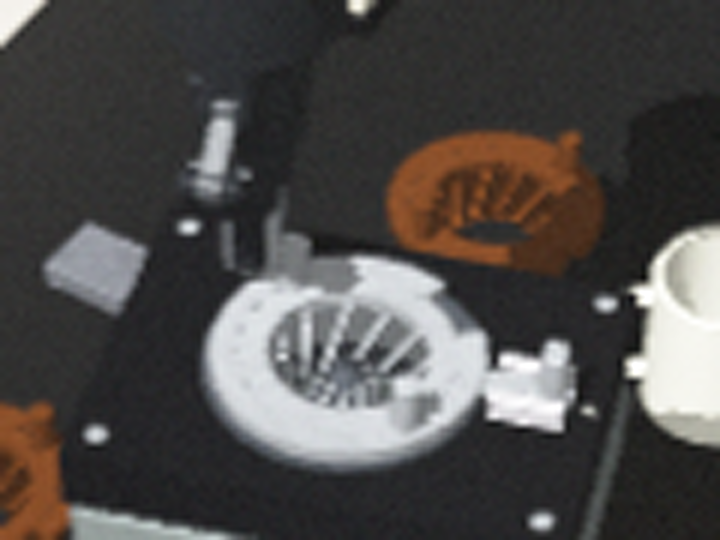

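The face is pushing mostly radially here, so the force is high (12.6 N) with little turning. I'll back off and turn the tool so that it pushes along the tangent.

Call:
apply_moves:
  commands:
    - {"travel": [0.003, 0, 0], "twist": [0, 0, 0], "claw": 0}
    - {"travel": [0.01, 0, 0], "twist": [0, 0, 0], "claw": 0}
    - {"travel": [0.012, 0, 0], "twist": [0, 0, 0], "claw": 0}
    - {"travel": [0.012, 0, 0], "twist": [0, 0, 0], "claw": 0}

```text
clock: 5.25
position: [0.6246, 0.0523, 0.22]
tool_rot: [-3.141, 0.001, 0.232]
force: [-0.4, 0.1, 0.2]
grip_width: 0.0001
```

```bash
python3 - <<'E'
from h import *
np.set_printoptions(precision=4,suppress=True)
s=bot.observe();print(s['clock'],s['qpos'],s['force'],w2g(s['position']))
S=snap('side','s4.png')
a=S['frame'][110:200,185:305]; cv2.imwrite('pics/v4.png',cv2.resize(a,None,fx=6,fy=6,interpolation=cv2.INTER_CUBIC))
E
```

```text
5.25 [ 0.0355  0.5509 -0.3182  1.5947  0.1922  1.0276 -1.6777] [-0.3664  0.1447  0.2225] [ 0.058  -0.0329  0.22  ]
```

View pics/v4.png

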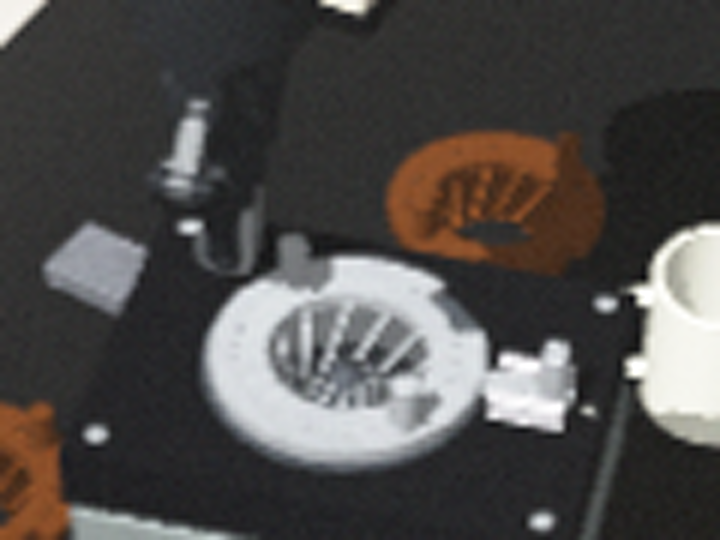

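Call:
apply_moves:
  commands:
    - {"travel": [0.001, -0.006, 0], "twist": [0, 0, -5], "claw": 0}
    - {"travel": [0, -0.012, 0], "twist": [0, 0, -12], "claw": 0}
    - {"travel": [-0.002, -0.016, 0], "twist": [0, 0, -20], "claw": 0}
    - {"travel": [-0.0033, -0.016, 0], "twist": [0, 0, -28], "claw": 0}
    - {"travel": [-0.0033, -0.016, 0], "twist": [0, 0, -35], "claw": 0}
    - {"travel": [-0.0033, -0.016, 0], "twist": [0, 0, -35], "claw": 0}
    - {"travel": [-0.0033, -0.016, 0], "twist": [0, 0, -35], "claw": 0}

```text
clock: 6.0
position: [0.6175, 0.0667, 0.2202]
tool_rot: [-3.141, 0.0, 0.838]
force: [0.4, -0.3, 0.5]
grip_width: 0.0002
```

```bash
python3 - <<'E'
from h import *
np.set_printoptions(precision=4,suppress=True)
s=bot.observe();print(s['clock'],s['qpos'],s['tool_rot'],s['force'],w2g(s['position']))
S=snap('side','s5.png')
a=S['frame'][110:200,185:305]; cv2.imwrite('pics/v5.png',cv2.resize(a,None,fx=6,fy=6,interpolation=cv2.INTER_CUBIC))
E
```

```text
6.0 [ 0.1099  0.5607 -0.4665  1.6049  0.2803  1.0433 -1.1697] [-3.1414  0.0001  0.8382] [ 0.3817 -0.2735  0.4585] [ 0.0545 -0.0173  0.2202]
```

View pics/v5.png

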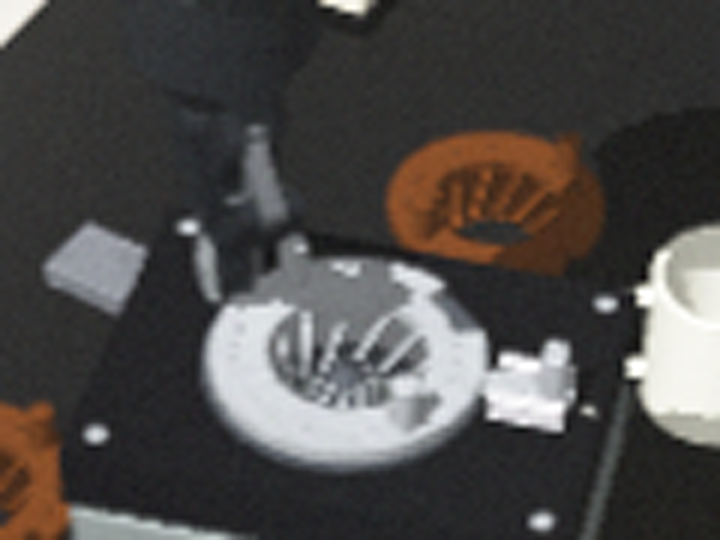

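Call:
apply_moves:
  commands:
    - {"travel": [0, -0.003, 0], "twist": [0, 0, -6], "claw": 0}
    - {"travel": [0, -0.0048, 0], "twist": [0, 0, -10], "claw": 0}
    - {"travel": [0, -0.0048, 0], "twist": [0, 0, -10], "claw": 0}
    - {"travel": [0, -0.0048, 0], "twist": [0, 0, -10], "claw": 0}

```text
clock: 6.45
position: [0.6141, 0.07, 0.2203]
tool_rot: [3.142, 0.0, 1.013]
force: [0.5, 0.2, 0.2]
grip_width: -0.0
```

Call:
apply_moves:
  commands:
    - {"travel": [-0.002, 0, 0], "twist": [0, 0, 0], "claw": 0}
    - {"travel": [-0.004, 0, 0], "twist": [0, 0, 0], "claw": 0}
    - {"travel": [-0.006, 0, 0], "twist": [0, 0, 0], "claw": 0}
    - {"travel": [-0.0065, 0, 0], "twist": [0, 0, 0], "claw": 0}
    - {"travel": [-0.007, 0, 0], "twist": [0, 0, 0], "claw": 0}

```text
clock: 6.95
position: [0.6104, 0.064, 0.2203]
tool_rot: [3.142, -0.0, 1.016]
force: [1.3, -0.3, -0.3]
grip_width: -0.0002
```

```bash
cat > st.py <<'E'
from h import *
np.set_printoptions(precision=4,suppress=True)
s=bot.observe(); R=Ro.from_euler('xyz',s['tool_rot'])
print(s['clock'],'yawrel',np.degrees(s['tool_rot'][2]-YAW).round(2),'g',w2g(s['position']),'Ftool',R.inv().apply(s['force']).round(2))
E
python3 st.py
```

```text
6.95 yawrel 44.97 g [ 0.0469 -0.0183  0.2203] Ftool [0.4  1.23 0.31]
```

Call:
apply_moves:
  commands:
    - {"travel": [-0.0005, 0, 0], "twist": [0, 0, 0], "claw": 0}
    - {"travel": [-0.001, 0, 0], "twist": [0, 0, 0], "claw": 0}
    - {"travel": [-0.0015, 0, 0], "twist": [0, 0, 0], "claw": 0}
    - {"travel": [-0.002, 0, 0], "twist": [0, 0, 0], "claw": 0}
    - {"travel": [-0.0025, 0, 0], "twist": [0, 0, 0], "claw": 0}

```text
clock: 7.45
position: [0.609, 0.062, 0.2203]
tool_rot: [-3.142, -0.0, 1.017]
force: [0.6, -0.1, -0.2]
grip_width: -0.0005
```

```bash
python3 st.py
```

```text
7.45 yawrel 45.0 g [ 0.0452 -0.0199  0.2203] Ftool [0.25 0.55 0.2 ]
```

Call:
apply_moves:
  commands:
    - {"travel": [-0.0005, 0, 0], "twist": [0, 0, 0], "claw": 0}
    - {"travel": [-0.001, 0, 0], "twist": [0, 0, 0], "claw": 0}
    - {"travel": [-0.0015, 0, 0], "twist": [0, 0, 0], "claw": 0}
    - {"travel": [-0.002, 0, 0], "twist": [0, 0, 0], "claw": 0}

```text
clock: 7.85
position: [0.6079, 0.0603, 0.2203]
tool_rot: [-3.142, 0.0, 1.017]
force: [-0.8, -0.2, 0.2]
grip_width: -0.0001
```

```bash
python3 st.py
```

```text
7.85 yawrel 45.0 g [ 0.0437 -0.0213  0.2203] Ftool [-0.64 -0.59 -0.21]
```

```bash
python3 - <<'E'
from h import *
S=snap('side','s6.png')
a=S['frame'][110:200,185:305]; cv2.imwrite('pics/v6.png',cv2.resize(a,None,fx=6,fy=6,interpolation=cv2.INTER_CUBIC))
for a in (-40,-43,-46,-50): print(a,proj(S,g2w(.046*np.cos(np.radians(a)),.046*np.sin(np.radians(a)),.236)))
E
```

```text
-40 [[231.44848485 150.62205162]]
-43 [[232.27796402 150.25494799]]
-46 [[233.13317604 149.91812329]]
-50 [[234.30960599 149.51748016]]
```

View pics/v6.png

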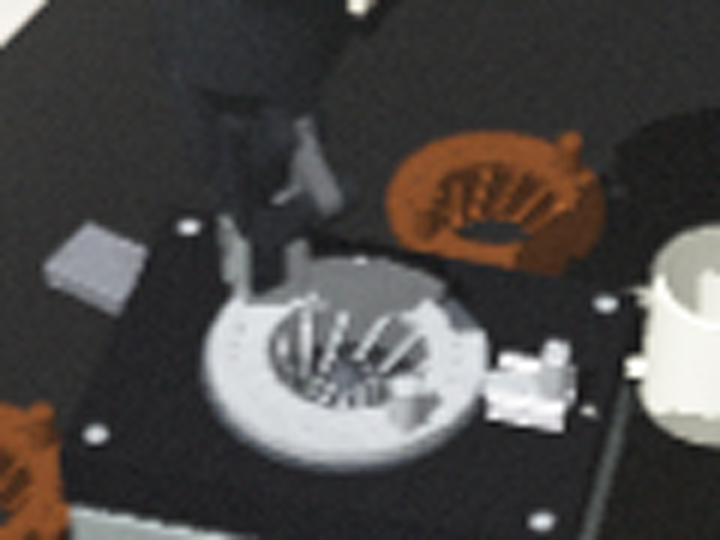

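Call:
apply_moves:
  commands:
    - {"travel": [-0.0005, 0, 0], "twist": [0, 0, 0], "claw": 0}
    - {"travel": [-0.001, 0, 0], "twist": [0, 0, 0], "claw": 0}
    - {"travel": [-0.0015, 0, 0], "twist": [0, 0, 0], "claw": 0}

```text
clock: 8.2
position: [0.6073, 0.0591, 0.2204]
tool_rot: [3.141, -0.0, 1.017]
force: [1.5, 0.5, -0.7]
grip_width: 0.0001
```

```bash
python3 st.py
```

```text
8.2 yawrel 45.0 g [ 0.0428 -0.0223  0.2204] Ftool [1.22 1.05 0.74]
```

Call:
apply_moves:
  commands:
    - {"travel": [-0.0005, 0, 0], "twist": [0, 0, 0], "claw": 0}
    - {"travel": [-0.001, 0.0003, 0], "twist": [0, 0, 0], "claw": 0}
    - {"travel": [-0.0015, 0.0005, 0], "twist": [0, 0, 0], "claw": 0}

```text
clock: 8.5
position: [0.6069, 0.0575, 0.2203]
tool_rot: [-3.142, -0.0, 1.017]
force: [0.4, 0.7, 0.2]
grip_width: -0.0001
```

```bash
python3 st.py
```

```text
8.5 yawrel 45.0 g [ 0.042  -0.0238  0.2203] Ftool [ 0.78 -0.06 -0.25]
```

```bash
python3 - <<'E'
from h import *
S=snap('side','s7.png')
a=S['frame'][130:190,205:285]; cv2.imwrite('pics/v7.png',np.vstack([cv2.resize(x['frame'][135:185,205:295],None,fx=6,fy=6,interpolation=cv2.INTER_CUBIC) for x in (load('s5.png'),S)]))
E
```

```text
(no output)
```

View pics/v7.png

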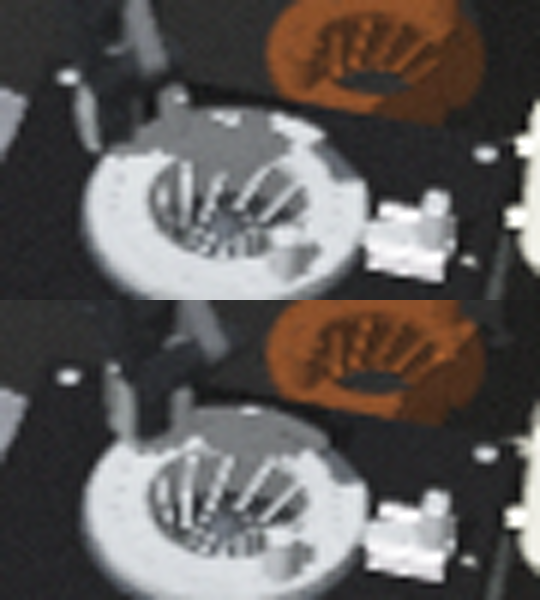

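Call:
apply_moves:
  commands:
    - {"travel": [-0.0008, 0.0002, 0], "twist": [0, 0, 1], "claw": 0}
    - {"travel": [-0.0016, 0.0004, 0], "twist": [0, 0, 2], "claw": 0}
    - {"travel": [-0.0024, 0.0006, 0], "twist": [0, 0, 3], "claw": 0}
    - {"travel": [-0.0033, 0.0008, 0], "twist": [0, 0, 4], "claw": 0}

```text
clock: 8.95
position: [0.6058, 0.0542, 0.2203]
tool_rot: [3.142, -0.0, 0.945]
force: [1.2, 0.6, 1.3]
grip_width: 0.0003
```

```bash
python3 st.py
```

```text
8.95 yawrel 40.91 g [ 0.0402 -0.0267  0.2203] Ftool [ 1.23  0.6  -1.34]
```

Call:
apply_moves:
  commands:
    - {"travel": [-0.0012, 0.0003, 0], "twist": [0, 0, 1.5], "claw": 0}
    - {"travel": [-0.0025, 0.0006, 0], "twist": [0, 0, 3], "claw": 0}
    - {"travel": [-0.0037, 0.0009, 0], "twist": [0, 0, 4.5], "claw": 0}
    - {"travel": [-0.0049, 0.0011, 0], "twist": [0, 0, 6], "claw": 0}
    - {"travel": [-0.0062, 0.0013, 0], "twist": [0, 0, 7.5], "claw": 0}
    - {"travel": [-0.0074, 0.0015, 0], "twist": [0, 0, 9], "claw": 0}
    - {"travel": [-0.0087, 0.0016, 0], "twist": [0, 0, 10.5], "claw": 0}
    - {"travel": [-0.01, 0.0017, 0], "twist": [0, 0, 12], "claw": 0}

```text
clock: 9.75
position: [0.6013, 0.045, 0.2203]
tool_rot: [-3.142, 0.0, 0.735]
force: [1.7, 0.6, 1.5]
grip_width: -0.0003
```

```bash
python3 st.py
```

```text
9.75 yawrel 28.87 g [ 0.0337 -0.0346  0.2203] Ftool [ 1.63  0.71 -1.47]
```

Call:
apply_moves:
  commands:
    - {"travel": [-0.0012, 0.0003, 0], "twist": [0, 0, 1.5], "claw": 0}
    - {"travel": [-0.0025, 0.0006, 0], "twist": [0, 0, 3], "claw": 0}
    - {"travel": [-0.0037, 0.0009, 0], "twist": [0, 0, 4.5], "claw": 0}
    - {"travel": [-0.0049, 0.0011, 0], "twist": [0, 0, 6], "claw": 0}
    - {"travel": [-0.0062, 0.0013, 0], "twist": [0, 0, 7.5], "claw": 0}
    - {"travel": [-0.0074, 0.0015, 0], "twist": [0, 0, 9], "claw": 0}

```text
clock: 10.35
position: [0.5968, 0.039, 0.2203]
tool_rot: [-3.142, 0.0, 0.578]
force: [2.1, 1.2, 1.0]
grip_width: 0.0002
```

```bash
python3 st.py;  python3 - <<'E'
from h import *
S=snap('side','s8.png')
cv2.imwrite('pics/v8.png',cv2.resize(S['frame'][125:190,205:305],None,fx=7,fy=7,interpolation=cv2.INTER_CUBIC))
for a in (-77,-81,-85,-90): print(a,proj(S,g2w(-.046*np.cos(np.radians(a)),-.046*np.sin(np.radians(a)),.236)))
E
```

```text
10.35 yawrel 19.87 g [ 0.0279 -0.0395  0.2203] Ftool [ 2.37  0.11 -0.99]
-77 [[241.80456034 175.06335382]]
-81 [[240.42252676 174.99341299]]
-85 [[239.05062472 174.85513556]]
-90 [[237.36100883 174.58739991]]
```

View pics/v8.png

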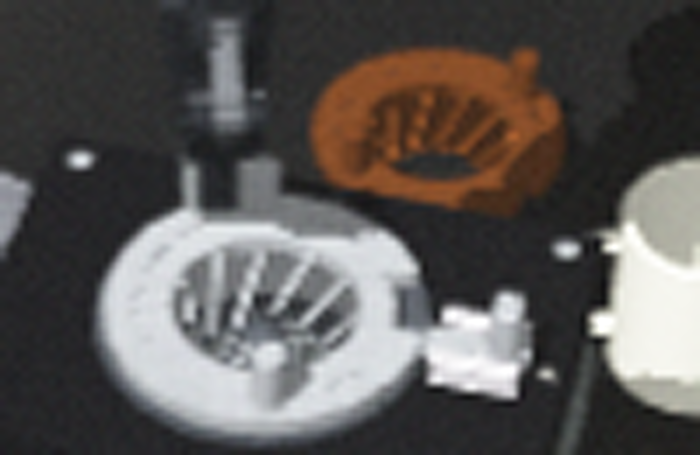

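Call:
apply_moves:
  commands:
    - {"travel": [-0.0006, 0.0002, 0], "twist": [0, 0, 0.7], "claw": 0}
    - {"travel": [-0.0012, 0.0003, 0], "twist": [0, 0, 1.4], "claw": 0}
    - {"travel": [-0.0017, 0.0004, 0], "twist": [0, 0, 2.1], "claw": 0}
    - {"travel": [-0.0023, 0.0006, 0], "twist": [0, 0, 2.8], "claw": 0}
    - {"travel": [-0.0028, 0.0007, 0], "twist": [0, 0, 3.5], "claw": 0}

```text
clock: 10.9
position: [0.5949, 0.0368, 0.2203]
tool_rot: [3.142, -0.0, 0.518]
force: [2.0, 0.6, -0.2]
grip_width: -0.0001
```

Call:
apply_moves:
  commands:
    - {"travel": [-0.0004, 0.0001, 0], "twist": [0, 0, 0.5], "claw": 0}
    - {"travel": [-0.0008, 0.0002, 0], "twist": [0, 0, 1], "claw": 0}
    - {"travel": [-0.0012, 0.0003, 0], "twist": [0, 0, 1.5], "claw": 0}
    - {"travel": [-0.0016, 0.0004, 0], "twist": [0, 0, 2], "claw": 0}

```text
clock: 11.3
position: [0.5937, 0.0358, 0.2203]
tool_rot: [-3.142, -0.0, 0.484]
force: [1.3, 0.6, 0.1]
grip_width: -0.0002
```

```bash
python3 st.py
```

```text
11.3 yawrel 14.45 g [ 0.0242 -0.0419  0.2203] Ftool [ 1.39  0.1  -0.07]
```

Call:
apply_moves:
  commands:
    - {"travel": [-0.0004, 0.0001, 0], "twist": [0, 0, 0.5], "claw": 0}
    - {"travel": [-0.0008, 0.0002, 0], "twist": [0, 0, 1], "claw": 0}
    - {"travel": [-0.0012, 0.0003, 0], "twist": [0, 0, 1.5], "claw": 0}
    - {"travel": [-0.0016, 0.0004, 0], "twist": [0, 0, 2], "claw": 0}

```text
clock: 11.7
position: [0.5924, 0.0346, 0.2203]
tool_rot: [-3.142, 0.0, 0.449]
force: [0.8, 0.7, 1.7]
grip_width: -0.0004
```

Call:
apply_moves:
  commands:
    - {"travel": [-0.0004, 0.0001, 0], "twist": [0, 0, 0.5], "claw": 0}
    - {"travel": [-0.0008, 0.0002, 0], "twist": [0, 0, 1], "claw": 0}
    - {"travel": [-0.0012, 0.0003, 0], "twist": [0, 0, 1.5], "claw": 0}
    - {"travel": [-0.0016, 0.0004, 0], "twist": [0, 0, 2], "claw": 0}

```text
clock: 12.1
position: [0.5912, 0.0336, 0.2203]
tool_rot: [-3.142, -0.0, 0.414]
force: [2.1, 0.4, 1.0]
grip_width: 0.0
```

Call:
apply_moves:
  commands:
    - {"travel": [-0.0004, 0.0001, 0], "twist": [0, 0, 0.5], "claw": 0}
    - {"travel": [-0.0008, 0.0002, 0], "twist": [0, 0, 1], "claw": 0}
    - {"travel": [-0.0012, 0.0003, 0], "twist": [0, 0, 1.5], "claw": 0}
    - {"travel": [-0.0016, 0.0004, 0], "twist": [0, 0, 2], "claw": 0}

```text
clock: 12.5
position: [0.5902, 0.0331, 0.2204]
tool_rot: [-3.141, -0.001, 0.379]
force: [5.4, 4.1, -1.0]
grip_width: 0.0006
```

Call:
apply_moves:
  commands:
    - {"travel": [-0.0003, 0, 0], "twist": [0, 0, 0], "claw": 0}
    - {"travel": [-0.0003, 0, 0], "twist": [0, 0, 0], "claw": 0}

```text
clock: 12.7
position: [0.59, 0.033, 0.2204]
tool_rot: [-3.141, -0.001, 0.38]
force: [5.6, 3.1, -2.2]
grip_width: -0.0001
```

```bash
python3 st.py
```

```text
12.7 yawrel 8.49 g [ 0.02   -0.0437  0.2204] Ftool [ 6.38 -0.75  2.19]
```

Call:
apply_moves:
  commands:
    - {"travel": [-0.0004, 0, 0], "twist": [0, 0, 0], "claw": 0}
    - {"travel": [-0.0008, 0, 0], "twist": [0, 0, 0], "claw": 0}
    - {"travel": [-0.0008, 0, 0], "twist": [0, 0, 0], "claw": 0}

```text
clock: 13.0
position: [0.5897, 0.033, 0.2206]
tool_rot: [-3.141, -0.002, 0.38]
force: [8.3, 4.2, -2.5]
grip_width: 0.0002
```

```bash
python3 st.py
```

```text
13.0 yawrel 8.5 g [ 0.0197 -0.0437  0.2206] Ftool [ 9.24 -0.86  2.49]
```

Call:
apply_moves:
  commands:
    - {"travel": [-0.0004, 0, 0], "twist": [0, 0, 0], "claw": 0}
    - {"travel": [-0.0007, 0, 0], "twist": [0, 0, 0], "claw": 0}
    - {"travel": [-0.0007, 0, 0], "twist": [0, 0, 0], "claw": 0}
    - {"travel": [-0.0007, 0, 0], "twist": [0, 0, 0], "claw": 0}

```text
clock: 13.4
position: [0.5895, 0.0329, 0.2208]
tool_rot: [-3.141, -0.003, 0.38]
force: [10.3, 5.9, -1.7]
grip_width: 0.0002
```

```bash
python3 st.py;  python3 - <<'E'
from h import *
S=snap('side','s9.png')
cv2.imwrite('pics/v9.png',cv2.resize(S['frame'][125:190,205:305],None,fx=7,fy=7,interpolation=cv2.INTER_CUBIC))
E
```

```text
13.4 yawrel 8.5 g [ 0.0195 -0.0437  0.2208] Ftool [11.76 -1.62  1.78]
```

View pics/v9.png

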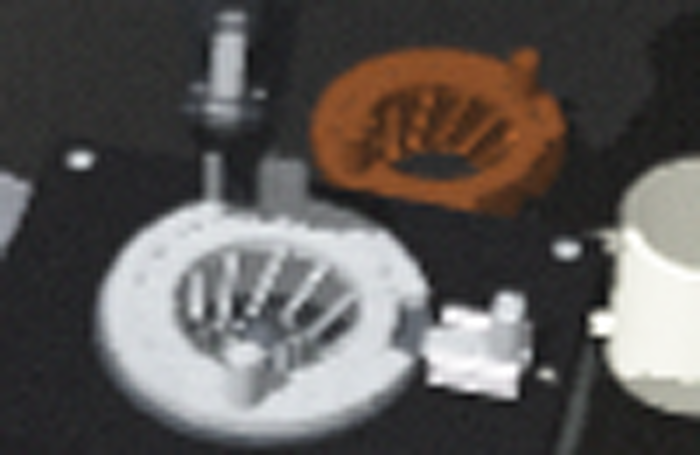

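The notch now faces the latch at (415,325), with the left lug at (242,352). The push reads about 12 N and nothing is moving. I'll hold a little longer, then withdraw.

Call:
apply_moves:
  commands:
    - {"travel": [0, 0, 0], "twist": [0, 0, 0], "claw": 0}
    - {"travel": [0, 0, 0], "twist": [0, 0, 0], "claw": 0}
    - {"travel": [0, 0, 0], "twist": [0, 0, 0], "claw": 0}
    - {"travel": [0.003, 0, 0], "twist": [0, 0, 0], "claw": 0}
    - {"travel": [0.012, 0, 0], "twist": [0, 0, 0], "claw": 0}
    - {"travel": [0.014, 0, -0.02], "twist": [0, 0, 0], "claw": 0}
    - {"travel": [0.014, 0, -0.06], "twist": [0, 0, 0], "claw": 0}
    - {"travel": [0.014, 0, -0.06], "twist": [0, 0, 0], "claw": 0}

```text
clock: 14.25
position: [0.6031, 0.0376, 0.2846]
tool_rot: [3.14, -0.005, 0.379]
force: [-0.3, 1.6, 0.1]
grip_width: 0.0
```

```bash
python3 st.py;  python3 - <<'E'
from h import *
S=snap('side','s10.png')
cv2.imwrite('pics/v10.png',cv2.resize(S['frame'][125:190,205:305],None,fx=7,fy=7,interpolation=cv2.INTER_CUBIC))
rel([g2w(-.118,0,.28),g2w(-.118,0,.222)])
E
```

```text
14.25 yawrel 8.47 g [ 0.0338 -0.0423  0.2846] Ftool [ 0.3  -1.61 -0.11]
travel [-0.1431 -0.0642  0.0018] twist [ 0.05 -0.17  8.47]
travel [-0.1432 -0.0642  0.0598] twist [ 0.05 -0.17  8.47]
```

View pics/v10.png

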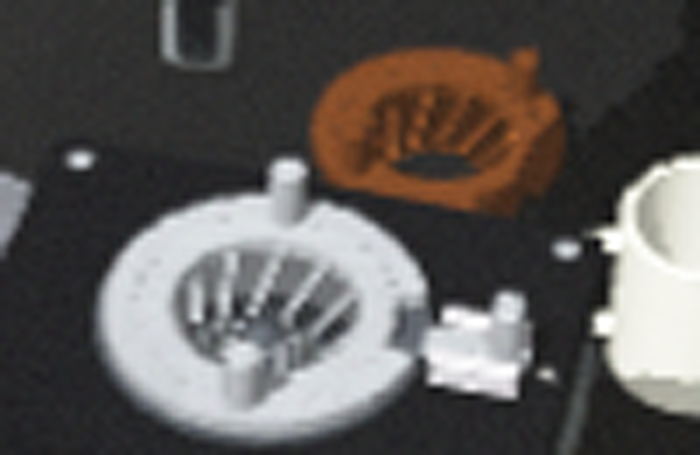

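```bash
python3 - <<'E'
from h import *
S=load('s10.png')
P=onz(S,[(205+289/7-.4,125+169/7-.4),(205+242/7-.4,125+350/7-.4)],.236)
g=[w2g(p) for p in P];print(g); d=g[0]-g[1]; print('phi',np.degrees(np.arctan2(d[1],d[0])),np.hypot(*d[:2]))
E
```

```text
[array([ 0.00298119, -0.04537083,  0.236     ]), array([-0.00406541,  0.04494767,  0.236     ])]
phi -85.5388571009395 0.09059297421516663
```

Call:
apply_moves:
  commands:
    - {"travel": [-0.143, -0.064, 0], "twist": [0, 0, 8.5], "claw": 0}
    - {"travel": [-0.143, -0.064, 0], "twist": [0, 0, 8.5], "claw": 0}
    - {"travel": [-0.143, -0.064, 0], "twist": [0, 0, 8.5], "claw": 0}
    - {"travel": [-0.143, -0.064, 0], "twist": [0, 0, 8.5], "claw": 0}
    - {"travel": [-0.143, -0.064, 0], "twist": [0, 0, 8.5], "claw": 0}
    - {"travel": [-0.143, -0.064, 0], "twist": [0, 0, 8.5], "claw": 0}
    - {"travel": [-0.143, -0.064, 0], "twist": [0, 0, 8.5], "claw": 0}

```text
clock: 15.0
position: [0.4457, 0.0436, 0.2799]
tool_rot: [-3.141, 0.0, 0.231]
force: [0.2, -0.2, 0.5]
grip_width: -0.0001
```

```bash
python3 st.py;  python3 - <<'E'
from h import *
rel([g2w(-.118,0,.222)])
E
```

```text
15.0 yawrel -0.02 g [-0.118  -0.0003  0.2799] Ftool [ 0.14  0.2  -0.48]
travel [ 0.0001 -0.0003  0.0579] twist [-0.03  0.02 -0.02]
```

Call:
apply_moves:
  commands:
    - {"travel": [0, 0, 0.03], "twist": [0, 0, 0], "claw": 0}
    - {"travel": [0, 0, 0.05], "twist": [0, 0, 0], "claw": 0}
    - {"travel": [0, 0, 0.058], "twist": [0, 0, 0], "claw": 0}
    - {"travel": [0, 0, 0.058], "twist": [0, 0, 0], "claw": 0}
    - {"travel": [0, 0, 0.058], "twist": [0, 0, 0], "claw": 0}

```text
clock: 15.5
position: [0.4453, 0.0437, 0.2228]
tool_rot: [-3.141, -0.0, 0.231]
force: [0.1, -0.2, 0.9]
grip_width: -0.0
```

```bash
python3 st.py;  python3 - <<'E'
from h import *
S=snap('side','s11.png')
cv2.imwrite('pics/v11.png',cv2.resize(S['frame'][125:190,205:305],None,fx=7,fy=7,interpolation=cv2.INTER_CUBIC))
E
```

```text
15.5 yawrel -0.01 g [-0.1184 -0.0001  0.2228] Ftool [ 0.08  0.27 -0.88]
```

View pics/v11.png

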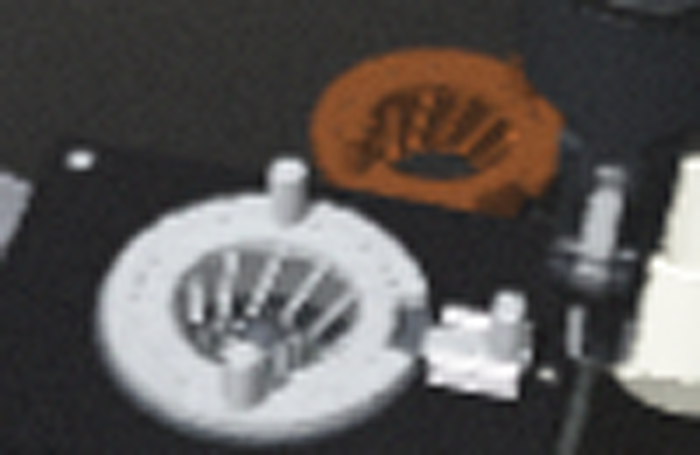

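The fingers are at (590,335), just in front of the latch post at (510,310). I'll advance slowly.

Call:
apply_moves:
  commands:
    - {"travel": [0.004, 0, 0.002], "twist": [0, 0, 0], "claw": 0}
    - {"travel": [0.008, 0, 0.002], "twist": [0, 0, 0], "claw": 0}
    - {"travel": [0.012, 0, 0.002], "twist": [0, 0, 0], "claw": 0}
    - {"travel": [0.014, 0, 0.002], "twist": [0, 0, 0], "claw": 0}
    - {"travel": [0.015, 0, 0.002], "twist": [0, 0, 0], "claw": 0}

```text
clock: 16.05
position: [0.4595, 0.0471, 0.2203]
tool_rot: [-3.142, -0.0, 0.231]
force: [0.2, 0.5, 0.1]
grip_width: 0.0002
```

Call:
apply_moves:
  commands:
    - {"travel": [0.0005, 0, 0], "twist": [0, 0, 0], "claw": 0}
    - {"travel": [0.001, 0, 0], "twist": [0, 0, 0], "claw": 0}
    - {"travel": [0.0015, 0, 0], "twist": [0, 0, 0], "claw": 0}
    - {"travel": [0.002, 0, 0], "twist": [0, 0, 0], "claw": 0}
    - {"travel": [0.0025, 0, 0], "twist": [0, 0, 0], "claw": 0}

```text
clock: 16.55
position: [0.4617, 0.0476, 0.2203]
tool_rot: [3.142, 0.0, 0.231]
force: [0.0, -0.3, 1.3]
grip_width: -0.0002
```

```bash
python3 st.py
```

```text
16.55 yawrel -0.01 g [-0.1015 -0.0001  0.2203] Ftool [-0.03  0.32 -1.35]
```

Call:
apply_moves:
  commands:
    - {"travel": [0.0005, 0, 0], "twist": [0, 0, 0], "claw": 0}
    - {"travel": [0.001, 0, 0], "twist": [0, 0, 0], "claw": 0}
    - {"travel": [0.0015, 0, 0], "twist": [0, 0, 0], "claw": 0}
    - {"travel": [0.002, 0, 0], "twist": [0, 0, 0], "claw": 0}

```text
clock: 16.95
position: [0.4636, 0.048, 0.2203]
tool_rot: [-3.142, 0.0, 0.231]
force: [-2.6, -0.5, 0.8]
grip_width: -0.0001
```

```bash
python3 st.py
```

```text
16.95 yawrel -0.0 g [-0.0996 -0.0001  0.2203] Ftool [-2.67 -0.16 -0.82]
```

Call:
apply_moves:
  commands:
    - {"travel": [0.0006, 0, 0], "twist": [0, 0, 0], "claw": 0}
    - {"travel": [0.0012, 0, 0], "twist": [0, 0, 0], "claw": 0}
    - {"travel": [0.0018, 0, 0], "twist": [0, 0, 0], "claw": 0}
    - {"travel": [0.0024, 0, 0], "twist": [0, 0, 0], "claw": 0}

```text
clock: 17.35
position: [0.466, 0.0486, 0.2203]
tool_rot: [-3.142, 0.0, 0.231]
force: [-3.1, -0.3, 1.2]
grip_width: 0.0002
```

```bash
python3 st.py
```

```text
17.35 yawrel -0.0 g [-0.0971 -0.0001  0.2203] Ftool [-3.12 -0.44 -1.23]
```

Call:
apply_moves:
  commands:
    - {"travel": [0.0006, 0, 0], "twist": [0, 0, 0], "claw": 0}
    - {"travel": [0.0012, 0, 0], "twist": [0, 0, 0], "claw": 0}
    - {"travel": [0.0018, 0, 0], "twist": [0, 0, 0], "claw": 0}
    - {"travel": [0.0024, 0, 0], "twist": [0, 0, 0], "claw": 0}

```text
clock: 17.75
position: [0.4684, 0.0492, 0.2203]
tool_rot: [3.142, 0.0, 0.231]
force: [-1.6, -0.8, 1.0]
grip_width: -0.0001
```

```bash
python3 st.py
```

```text
17.75 yawrel -0.0 g [-0.0947 -0.0001  0.2203] Ftool [-1.73  0.45 -1.03]
```

Call:
apply_moves:
  commands:
    - {"travel": [0.0006, 0, 0], "twist": [0, 0, 0], "claw": 0}
    - {"travel": [0.0012, 0, 0], "twist": [0, 0, 0], "claw": 0}
    - {"travel": [0.0018, 0, 0], "twist": [0, 0, 0], "claw": 0}
    - {"travel": [0.0024, 0, 0], "twist": [0, 0, 0], "claw": 0}

```text
clock: 18.15
position: [0.4707, 0.0497, 0.2203]
tool_rot: [-3.142, 0.0, 0.231]
force: [-1.8, -0.3, 1.4]
grip_width: 0.0002
```

```bash
python3 st.py
```

```text
18.15 yawrel -0.0 g [-0.0922 -0.0001  0.2203] Ftool [-1.84 -0.12 -1.43]
```

Contact came near x = -0.1005, so the end stop should be near -0.0885.

Call:
apply_moves:
  commands:
    - {"travel": [0.0005, 0, 0], "twist": [0, 0, 0], "claw": 0}
    - {"travel": [0.001, 0, 0], "twist": [0, 0, 0], "claw": 0}
    - {"travel": [0.0015, 0, 0], "twist": [0, 0, 0], "claw": 0}
    - {"travel": [0.002, 0, 0], "twist": [0, 0, 0], "claw": 0}

```text
clock: 18.55
position: [0.4726, 0.0501, 0.2203]
tool_rot: [-3.142, 0.0, 0.231]
force: [-1.2, -0.0, 0.4]
grip_width: -0.0001
```

```bash
python3 st.py
```

```text
18.55 yawrel -0.01 g [-0.0903 -0.0002  0.2203] Ftool [-1.14 -0.22 -0.36]
```

Call:
apply_moves:
  commands:
    - {"travel": [0.0005, 0, 0], "twist": [0, 0, 0], "claw": 0}
    - {"travel": [0.001, 0, 0], "twist": [0, 0, 0], "claw": 0}
    - {"travel": [0.0015, 0, 0], "twist": [0, 0, 0], "claw": 0}
    - {"travel": [0.0015, 0, 0], "twist": [0, 0, 0], "claw": 0}

```text
clock: 18.95
position: [0.4735, 0.0503, 0.2203]
tool_rot: [3.141, 0.001, 0.231]
force: [-7.7, -1.3, 4.1]
grip_width: 0.0
```

```bash
python3 st.py
```

```text
18.95 yawrel -0.01 g [-0.0894 -0.0001  0.2203] Ftool [-7.84 -0.47 -4.05]
```

Call:
apply_moves:
  commands:
    - {"travel": [0.0005, 0, 0], "twist": [0, 0, 0], "claw": 0}
    - {"travel": [0.0005, 0, 0], "twist": [0, 0, 0], "claw": 0}
    - {"travel": [0.0005, 0, 0], "twist": [0, 0, 0], "claw": 0}

```text
clock: 19.25
position: [0.4736, 0.0503, 0.2202]
tool_rot: [3.141, 0.002, 0.231]
force: [-11.0, -2.2, 8.1]
grip_width: -0.0001
```

```bash
python3 st.py
```

```text
19.25 yawrel -0.01 g [-0.0893 -0.0002  0.2202] Ftool [-11.23  -0.37  -8.12]
```

Call:
apply_moves:
  commands:
    - {"travel": [-0.004, 0, 0], "twist": [0, 0, 0], "claw": 0}
    - {"travel": [-0.016, 0, 0], "twist": [0, 0, 0], "claw": 0}
    - {"travel": [-0.02, 0, -0.03], "twist": [0, 0, 0], "claw": 0}
    - {"travel": [-0.02, 0, -0.08], "twist": [0, 0, 0], "claw": 0}
    - {"travel": [-0.02, 0.05, -0.1], "twist": [0, 0, 0], "claw": 0}
    - {"travel": [-0.02, 0.1, -0.1], "twist": [0, 0, 0], "claw": 0}
    - {"travel": [-0.02, 0.15, -0.1], "twist": [0, 0, 0], "claw": 0}
    - {"travel": [-0.02, 0.2, -0.1], "twist": [0, 0, 0], "claw": 0}
    - {"travel": [-0.02, 0.2, -0.1], "twist": [0, 0, 0], "claw": 0}
    - {"travel": [-0.02, 0.2, -0.1], "twist": [0, 0, 0], "claw": 0}

```text
clock: 20.25
position: [0.5005, -0.1496, 0.32]
tool_rot: [-3.141, 0.0, 0.229]
force: [-0.5, 0.8, 0.7]
grip_width: -0.0002
```

```bash
python3 st.py;  python3 - <<'E'
from h import *
S=snap('side','s12.png');T=snap('top','t12.png')
v=np.hstack([cv2.resize(S['frame'][135:195,205:285],(400,300),interpolation=cv2.INTER_CUBIC),cv2.resize(T['frame'][150:240,200:320],(400,300),interpolation=cv2.INTER_CUBIC)])
cv2.imwrite('pics/v12.png',v)
E
```

```text
20.25 yawrel -0.14 g [-0.109  -0.2009  0.32  ] Ftool [-0.33 -0.92 -0.67]
```

View pics/v12.png

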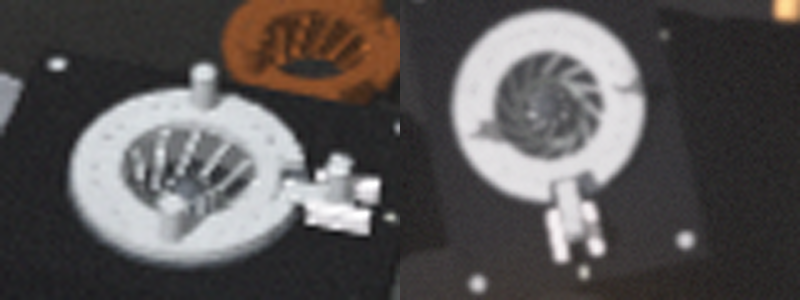

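View pics/t12.png

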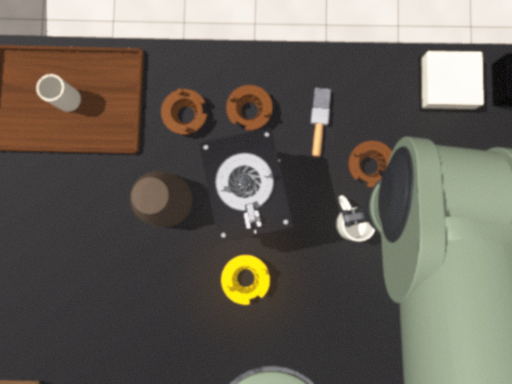

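```bash
python3 - <<'E'
from h import *
S=load('s12.png')
P=onz(S,[(205+204/5-.4,135+71/5-.4),(205+172/5-.4,135+203/5-.4),(205+341/5-.4,135+159/5-.4)],.236)
g=np.array([w2g(p) for p in P]);print(g.round(4)); d=g[0]-g[1]; f=np.arctan2(d[1],d[0])
print('phi',np.degrees(f),'notch y',51*np.sin(f+np.pi/2)*-1)
s=bot.observe();print(s['force'],s['qd'])
bot.job_done()
E
```

```text
[[ 0.0041 -0.0449  0.236 ]
 [-0.0042  0.0469  0.236 ]
 [-0.0738 -0.0021  0.236 ]]
phi -84.85703161981854 notch y -4.571703369799472
[0.2279164  0.03395682 0.19061475] [-0.014453   -0.00302719 -0.00296264 -0.00032286  0.00295937  0.00112237
 -0.00090741]
the job is handed in; nothing more can be done
```

I pushed the carrier clockwise by its right lug to the end of its track, then pushed the latch home into the notch. The job is handed in at about 20 s on the robot's clock. No verdict was reported.

**Carrier:** I held it against the stop at about 12 N for roughly half a second. In the last picture the notch is about 4.6 mm to one side of the latch's centre line, within the 8.5 mm allowed.

**Latch:** It met its end stop after about 11 to 12 mm of finger travel. I pressed it there at up to 11 N along its slide (about 14 N in all). The picture gives the post 74 mm from the throat axis, which matches fully home, and shows the bolt in the notch.

**Other checks:** The hopper, mug and brush look unmoved in the top view; I did not measure them. The gripper is clear of everything.

**What went wrong on the way:** My first push was badly angled and mostly radial, and I sent its last step before reading the force. It reached about 12.6 N (13 N in all) and turned the carrier only a few degrees. I backed off, turned the tool and pushed along the tangent, where the drag was 1 to 2.5 N. Forces were read only at the end of each call, so short peaks in between were not seen; the highest reading was 14 N.

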